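# Cherry jar from behind the bar bottles

### The arm

A 7-joint arm with a two-finger parallel gripper is mounted at the origin on the work surface. World frame = base frame: x ahead of the robot, y to its left, z up, the work surface at z = 0. Lengths are in m, angles in rad, forces in N, time in s.
With the tool pointing down it reaches from about 0.4 to 0.85 m from the base axis. Payload 4.5 kg.
Tool frame: the origin (TCP) lies midway between the tips of the shut fingers; the grasp point (between the pads) lies 19 mm behind it; z points along the fingers, y is the line along which they close (so a half turn about z gives the same grasp; the last joint's range is limited). The gripper opens to 85 mm and grips with 20 to 120 N. Pads are 22 mm wide; open, the fingers measure 114 mm over their backs; the gripper's body (76 mm by 85 mm) begins 54 mm behind the grasp point. The pads swing forward as they close: fully open they stand 13 mm farther back than shut.
Start: joints at [-1.227, 0.689, -0.195, 1.565, 0.157, 0.902, -0.215], TCP at [0.191, 0.595, 0.231] pointing down, gripper open.
Joint ranges: [-3.01, 3.01], [-0.46, 2.08], [-1.47, 1.51], [0.13, 2.56], [-1, 4.14], [0.04, 2.09], [-2.66, 2.66]. Speed limits (rad/s): [2.57, 2.57, 3.14, 3.14, 3.14, 3.14, 3.14].

### API

Orientations are given as a 3x3 rotation matrix whose columns are the frame's x, y, z axes.
In Python, from workcell import arm, grab_frame, workorder, spot_in, regions_of, landmark_of gives the robot as it stands. The module is installed in compiled form; this text tells all that it offers.
- The arm moves only by the shell command python3 -m creep 'ROWS' [FORCE]. ROWS is JSON, a list of rows, each an object with "jaw": the closure, from 0 (fully open) to 1 (shut); "xyz": the shift along the tool's x, y, z in mm, a list of three; "spin": the turn about the tool's z in degrees. A call has 1 to 10 rows; each row is the pose to reach, as a shift and turn from the pose commanded when the call began, along the tool's axes at that moment; what a row does not reach only later rows make up. A row lasts 1/8 s, in which the tool goes at most 62.5 mm and 10.7 degrees, less where a joint would pass 70% of its speed; a pose out of reach is approached as far as the arm can. A call with a gripper value outside its range is refused whole. The fingers move at their own pace and stop on an object; FORCE is the grip in N (left out, the last holds). Time passes only in rows, so rows that repeat a pose let the fingers close. It gives the time, the measured TCP pose, the force, the opening and the grip force at its end, in the units of the state.
- arm.read_state(): the state, without advancing time (a new reading comes with each control period).
- grab_frame(name): name is "scene" or "top"; returns a dict with "image" (480x640x3 uint8, red, green, blue), "fov_y" (degrees; the focal length in pixels is half the picture's height over the tangent of half this angle, whatever the lens; pixels are square), "cx", "cy" (the principal point, pixels), "k1" (the pictures are not rectified: a ray, as slopes to the right and down, at radius r is drawn at 1 + k1 r^2 times it, then the intrinsics apply), "R" (3x3) and "t" (3): a world point X has camera coordinates R X + t. Camera axes: x right, y down, z forward; pixel columns grow to the right and rows downward; lengths in m; the calibration is good to about 2 mm. A picture is of the moment at which its call begins. There is no depth.
- workorder.close_job(): hands the job in; it is judged then, once.
Trained networks look in the newest picture that a camera, given by its name, has taken for a name from the list of things; names that differ only in an ending like _2 or _b are one class to them, and where a whole thing is asked for, a point or a joint stands for the part that bears it (a point fixed in the world has none). Each returns a list of dicts, best first, with "confidence" (0 to 1); they miss things now and then, are a little off and sometimes report something else, mostly with a low value. They report only what shows in the picture. A call takes as long as a camera call. They do not tell look-alikes from the thing itself.
- spot_in(camera, name): "location" ([column, row] in pixels, amid what is visible of it).
- regions_of(camera, name): "mask" (480x640 bool, what is visible of it) and "location" ([column, row] in pixels, amid what is visible of it).
- landmark_of(camera, name): "location" ([column, row] in pixels: a listed point, or the origin of a listed thing).
The state is a dict: "clock": time; "joint_pos": joint angles; "joint_vel": joint speeds; "joint_torque": joint torques, N m; "tcp_pos": TCP position; "eef_rot": TCP orientation; "wrist_force": force on the tool from outside, world axes, zero at the start; "torque": the same for the moment, N m; "width": opening from 0.0 (shut) to 1.0 (fully open); "grasp_force": force on a finger pad.
Only numpy, scipy, OpenCV 4.12 (cv2) and the standard library are available. Lean on these libraries where they do the work, as an engineer would, in place of code of your own. Each camera call takes 0.05 s, during which the arm holds its last target. There are 200 camera calls.

### The job

Get the small jar of cherries out from behind the tall things in the wooden bar caddy: first move the shaker, the decanter and the bitters bottle out of the caddy so that all three stand upright on the black rubber mat, then stand the jar in the middle of the round white coaster, and once it is there put each of the three back upright on the very spot in the caddy that it came from. Set everything down gently, let nothing topple, and do not disturb the mug or the card box.

Things in the scene. Friction and masses are not known exactly. Their poses are not given: they have to be found in the camera images.
- caddy: Low dark wooden bar caddy, fixed, 195 (x) x 250 (y) x 18 mm high, rim 8 mm thick, inner floor at +10 mm. Origin: centre of its underside; front is -x, towards the robot. Flat 44 mm cork discs mark four spots at x, y = front (-30, 0), back left (35, 64), back right (35, -64), back middle (35, 0) mm; things start up to 6 mm off them: the jar at the back middle, the tall three at the others.
- shaker: Steel cocktail shaker, round, 147 mm tall, loose, 0.25 to 0.45 kg: body 50 mm wide at the foot, 60 mm at 78 mm up, sloping in to a straight cap 36 mm across from 102 to 142 mm up (fixed; take it there). Origin: centre of its underside, z up. Starts on one of the caddy's three outer spots. Turn about z does not matter.
- decanter: Square clear-glass decanter, pale amber inside, 146 mm tall, loose, 0.4 to 0.7 kg: body 52 x 52 mm up to 86 mm, 26 mm neck to 105 mm, round dark steel stopper 34 mm across from 105 to 146 mm (fixed; take it there). Origin: centre of its underside, z up. Starts on one of the caddy's three outer spots. Turn about z does not matter.
- bitters: Round amber bottle, blank white label, black cap, 147 mm tall, loose, 0.18 to 0.32 kg: body 52 mm across up to 78 mm, sloping in to a straight neck 28 mm across from 100 mm up, cap 29 mm across from 127 to 147 mm (take neck and cap). Origin: centre of its underside, z up. Starts on one of the caddy's three outer spots. Turn about z does not matter.
- jar: Small low jar of cherries, round, 48 mm across and 62 mm tall, loose, 0.1 to 0.2 kg, with a closed brass lid 50 mm across from 46 mm up. Origin: centre of its underside, z up. It starts at the back middle of the caddy, with only about 10 mm between it and the tall things.
- bar_mat: Black rubber bar mat, 280 (x) x 120 (y) x 6 mm, fixed flat on the counter to one side of the caddy; the side area. Origin: centre of its underside, so its top is at +6 mm.
- coaster: Round white ceramic coaster, 100 mm across, 5 mm thick, fixed flat on the counter to the other side of the caddy from the mat. Origin: centre of its underside, so its top is at +5 mm.
- mug: White ceramic mug, 76 mm across, 85 mm tall, standing loose on the counter between robot and caddy; not to be disturbed. Origin: centre of its underside; handle at its +y.
- cards: Boxed deck of cards, 63 x 89 x 19 mm, lying loose on the counter to the right of and beyond the caddy; not to be disturbed. Origin: centre of its underside.
Mind the look-alikes: they are no part of the job. Several things look just like the coaster: the one meant starts farthest from the robot's base.

How it is judged:
By the outcome, as a careful person would: the job done as asked, in the order asked, and still so for the second after the job is handed in, with the robot touching nothing.
It also fails if it takes over 144 s, if anything falls off the work surface, if the arm or the gripper's body presses on something with over 40 N, if the wrist force passes 120 N, or if a joint passes its speed limit or range.

## Working session

There is one attempt and no reset: what is moved stays moved. The work goes in short steps, Python scripts to look and compute and a shell command to move; the robot and the scene stay as the last step left them, time stands still between calls to the robot, and variables do not carry over. Pictures are saved under pics/ and viewed, at most 14 in all, crops included, and the job is handed in when it is done.

```bash
mkdir -p pics; cat > h.py <<'E'
import numpy as np, cv2
from workcell import arm, grab_frame, workorder, spot_in, regions_of, landmark_of
def K(f):
    F=240/np.tan(np.radians(f["fov_y"])/2); return np.array([[F,0,f["cx"]],[0,F,f["cy"]],[0,0,1.]])
def D(f): return np.array([f["k1"],0,0,0,0.])
def world(f,px,z):
    n=cv2.undistortPoints(np.array([[px]],float),K(f),D(f))[0,0]
    R=np.array(f["R"]);t=np.array(f["t"]); d=R.T@np.array([n[0],n[1],1]); c=-R.T@t
    return c+d*(z-c[2])/d[2]
def proj(f,X):
    return cv2.projectPoints(np.array(X,float).reshape(-1,1,3),cv2.Rodrigues(np.array(f["R"]))[0],np.array(f["t"],float),K(f),D(f))[0][:,0]
def save(f,n): cv2.imwrite("pics/"+n+".png",f["image"][:,:,::-1])
E
python3 - <<'E'
from h import *
np.set_printoptions(precision=4,suppress=True)
s=arm.read_state(); print(s["tcp_pos"],s["eef_rot"],s["width"],s["clock"])
for c in ["scene","top"]:
    f=grab_frame(c); save(f,c+"0"); print(c,f["fov_y"],f["k1"],-np.array(f["R"]).T@f["t"])
    for n in ["caddy","shaker","decanter","bitters","jar","bar_mat","coaster","mug","cards"]:
        for r in landmark_of(c,n): print(n,np.round(r["location"],1),round(r["confidence"],2),world(f,r["location"],0.01 if n in("shaker","decanter","bitters","jar") else 0)[:2])
E
```

```text
[0.1904 0.5946 0.2305] [[-0.9524  0.3048 -0.0005]
 [ 0.3048  0.9524 -0.0018]
 [-0.0001 -0.0018 -1.    ]] 1.000142815115209 0.0
scene 49.57226357495056 -0.0993492244299281 [1.2087 0.343  1.0587]
caddy [309.8 289.9] 0.86 [0.6152 0.032 ]
shaker [325.7 313.2] 0.67 [0.6604 0.0966]
shaker [305.  296.1] 0.49 [0.6413 0.0328]
shaker [313.9 272.6] 0.15 [0.5721 0.0209]
decanter [315.4 276.2] 0.83 [0.5799 0.029 ]
bitters [279.  287.3] 0.87 [ 0.648  -0.0338]
jar [304.7 299.3] 0.6 [0.6494 0.0362]
bar_mat [441.6 295.4] 0.76 [0.4853 0.3207]
coaster [252.3 139.3] 0.79 [ 0.2154 -0.3731]
coaster [263.6 169.9] 0.73 [ 0.3141 -0.2744]
coaster [281.  204.7] 0.58 [ 0.4085 -0.1635]
coaster [226.6 196.5] 0.56 [ 0.4508 -0.3125]
cards [185.7 269.7] 0.79 [ 0.7044 -0.2685]
top 43.55019637673726 -0.13522588401311714 [ 0.3607 -0.0207  1.3838]
caddy [304.6 180.8] 0.55 [0.6098 0.026 ]
shaker [278.4 163.9] 0.71 [0.6462 0.0877]
shaker [330. 167.] 0.47 [ 0.6421 -0.0322]
decanter [303.4 194.1] 0.97 [0.5769 0.0275]
bitters [329.9 170.6] 0.85 [ 0.6336 -0.0322]
jar [301.5 165.9] 0.68 [0.6428 0.0339]
bar_mat [177.7 235.2] 0.94 [0.4747 0.3181]
coaster [430.2 309.3] 0.93 [ 0.3193 -0.2722]
coaster [386.9 266.8] 0.82 [ 0.4147 -0.1698]
coaster [470.4 352.3] 0.73 [ 0.222  -0.3683]
coaster [447.3 249.8] 0.69 [ 0.4579 -0.3098]
cards [428.8 148.8] 0.85 [ 0.695  -0.2637]
```

View pics/top0.png

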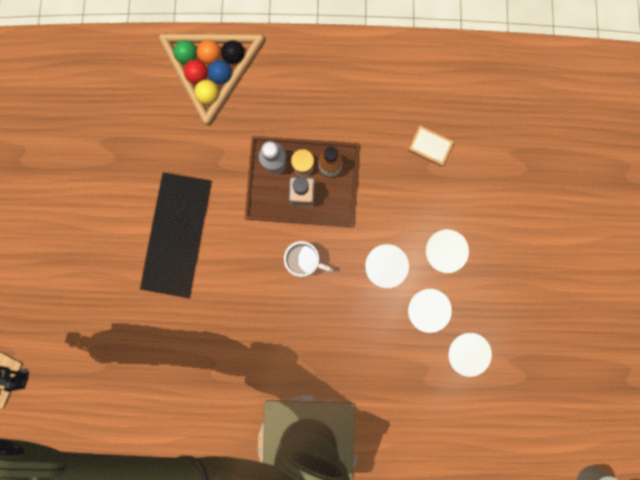

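View pics/scene0.png

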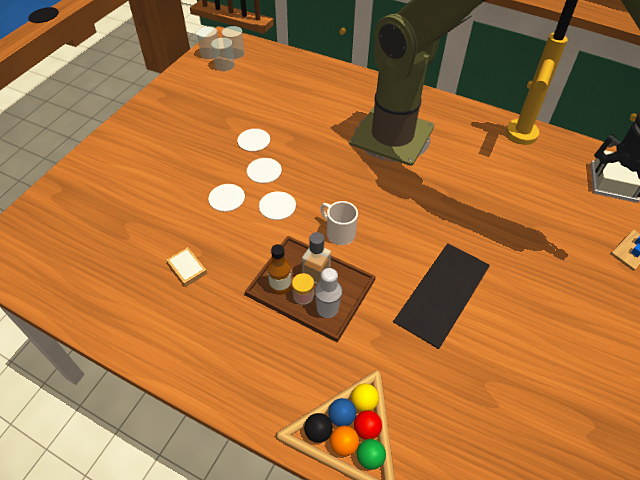

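The top view shows the caddy around (304,181), shaker back left (271,155), jar (302,161), bitters back right (331,160) and decanter in front (301,190). The farthest coaster is at (447,251) and the mat at (177,235). The scene view agrees. Next I refine the poses by silhouette fitting in both cameras.

```bash
cat > fit.py <<'E'
from h import *
from scipy.optimize import minimize
def cyl(prof): # list of (z,r)
    a=np.linspace(0,2*np.pi,24,endpoint=False)
    return [np.array([[r*np.cos(q),r*np.sin(q),z] for z,r in (p,n) for q in a]) for p,n in zip(prof,prof[1:])]
def box(x,y,z0,z1): return [np.array([[i*x/2,j*y/2,k] for i in(-1,1) for j in(-1,1) for k in(z0,z1)])]
M={"shaker":cyl([(0,.025),(.078,.030),(.102,.018),(.147,.018)]),
"decanter":box(.052,.052,0,.086)+cyl([(.086,.013),(.105,.013),(.10501,.017),(.146,.017)]),
"bitters":cyl([(0,.026),(.078,.026),(.1,.014),(.127,.014),(.12701,.0145),(.147,.0145)]),
"jar":cyl([(0,.024),(.046,.024),(.04601,.025),(.062,.025)]),
"bar_mat":box(.28,.12,0,.006),"coaster":cyl([(0,.05),(.005,.05)]),"caddy":box(.195,.25,0,.018)}
def render(f,n,p,S=4):
    im=np.zeros((480*S,640*S),np.uint8); c,s=np.cos(p[3]),np.sin(p[3]); R=np.array([[c,-s,0],[s,c,0],[0,0,1]])
    for part in M[n]:
        q=proj(f,part@R.T+np.array(p[:3])); q=((q+.5)*S-.5)
        cv2.fillConvexPoly(im,cv2.convexHull(np.round(q*16).astype(np.int32)),255,shift=4)
    return cv2.resize(im,(640,480),interpolation=cv2.INTER_AREA)/255.
def region(c,n,near,f,tries=3):
    for _ in range(tries):
        L=[r for r in regions_of(c,n) if np.hypot(*(np.array(r["location"])-near))<25]
        if L: return max(L,key=lambda r:r["confidence"])["mask"]
        g=grab_frame(c)
def fit(views,n,x0,z,yaw=True):
    """views: list of (frame,mask,ignore)"""
    def cost(v):
        p=[x0[0]+v[0]/1e3,x0[1]+v[1]/1e3,z,x0[2]+(np.radians(v[2]) if yaw else 0)]
        return sum((abs(render(f,n,p)-m)*~ig).sum()/max(m.sum(),1) for f,m,ig in views)
    k=3 if yaw else 2
    r=minimize(cost,np.zeros(k),method="Nelder-Mead",options=dict(initial_simplex=np.vstack([np.zeros(k),6*np.eye(k)]),xatol=.05,fatol=1e-4))
    v=r.x; return x0[0]+v[0]/1e3,x0[1]+v[1]/1e3,np.degrees(x0[2])+(v[2] if yaw else 0),r.fun
E
cat > fitall.py <<'E'
from fit import *
def fitall(init):
    """init: name->(x,y,yaw,z)"""
    F={};mk={}
    for c in("scene","top"):
        F[c]=grab_frame(c)
        for n,i in init.items():
            h=.03 if n in("shaker","decanter","bitters","jar") else 0
            loc=proj(F[c],[i[0],i[1],i[3]+h*2])[0]
            m=region(c,n,loc,F[c]); 
            if m is None: print("no",c,n)
            else: mk[c,n]=m
    out={}
    for n,i in init.items():
        for cams in (("scene","top"),("scene",),("top",)):
            V=[]
            for c in cams:
                if (c,n) not in mk: continue
                ig=np.zeros((480,640),bool)
                for k in init:
                    if k!=n and (c,k) in mk and k in("shaker","decanter","bitters","jar"): ig|=cv2.dilate(mk[c,k].astype(np.uint8),np.ones((3,3)))>0
                if n in("shaker","decanter","bitters","jar"): ig&=~mk[c,n]
                V.append((F[c],mk[c,n].astype(float),ig))
            if V:
                r=fit(V,n,i[:3],i[3],n in("bar_mat","caddy","decanter")); print(n,cams,np.round(r,4))
                if len(cams)==2: out[n]=r
    return out
if __name__=="__main__":
    fitall({"caddy":(.612,.029,-.04,0),"bar_mat":(.48,.319,-.1,0),"coaster":(.455,-.311,0,0),"shaker":(.652,.092,0,.01),"decanter":(.578,.028,0,.01),"bitters":(.641,-.033,0,.01),"jar":(.646,.035,0,.01)})
E
python3 fitall.py
```

```text
caddy ('scene', 'top') [ 0.6074  0.0312 -2.8661  0.0565]
caddy ('scene',) [ 0.6076  0.0293 -3.1195  0.0265]
caddy ('top',) [ 0.607   0.0319 -2.6304  0.0149]
bar_mat ('scene', 'top') [ 0.4764  0.3227 -8.5545  0.0538]
bar_mat ('scene',) [ 0.476   0.3213 -8.51    0.022 ]
bar_mat ('top',) [ 0.4765  0.3236 -8.411   0.0201]
coaster ('scene', 'top') [ 0.4544 -0.3093  0.      0.1818]
coaster ('scene',) [ 0.4534 -0.3128  0.      0.047 ]
coaster ('top',) [ 0.4551 -0.3065  0.      0.0398]
shaker ('scene', 'top') [0.6468 0.0957 0.     0.1407]
shaker ('scene',) [0.646  0.0943 0.     0.0482]
shaker ('top',) [0.6473 0.0967 0.     0.0567]
decanter ('scene', 'top') [0.5743 0.0299 0.8029 0.1137]
decanter ('scene',) [0.5759 0.0299 2.0108 0.0301]
decanter ('top',) [0.5735 0.0305 1.6055 0.0671]
bitters ('scene', 'top') [ 0.6431 -0.0315  0.      0.1266]
bitters ('scene',) [ 0.6416 -0.0331  0.      0.0383]
bitters ('top',) [ 0.6429 -0.031   0.      0.0605]
jar ('scene', 'top') [0.6431 0.0303 0.     0.139 ]
jar ('scene',) [0.6425 0.0296 0.     0.0599]
jar ('top',) [0.6443 0.0305 0.     0.0702]
```

```bash
cat > d.py <<'E'
import sys
from h import *
# usage: d.py x y z [x y z ...] (mm) -> cumulative shifts in tool axes from current pose
s=arm.read_state(); R=np.array(s["eef_rot"]); p=np.array(s["tcp_pos"])*1e3
print("t",round(s["clock"],2),"tcp",np.round(p,1),"ydir",np.round(np.degrees(np.arctan2(R[0,1],R[1,1])),1),"w",round(s["width"],3),"grip",round(s["grasp_force"],1),"F",np.round(s["wrist_force"],1))
for t in np.array(sys.argv[1:],float).reshape(-1,3): print(np.round(R.T@(t-p),1))
E
python3 d.py 420 350 240  647 96 240; python3 -m creep '[{"jaw":0,"xyz":[0,0,0],"spin":-9.2}]' 40; python3 d.py 420 350 240  647 96 240
```

```text
t 1.9 tcp [190.5 595.3 231.3] ydir 17.7 w 0.996 grip 0.0 F [ 0.3 -0.3  0. ]
[-293.3 -163.7   -8.7]
[-587.  -336.4   -8.7]
clock: 2.02
tcp_pos: [0.1904, 0.5953, 0.2313]
eef_rot: [[-0.99, 0.144, 0.0], [0.144, 0.99, -0.0], [-0.0, 0.0, -1.0]]
wrist_force: [0.7, 0.4, 0.8]
width: 0.999
grasp_force: 0.0
t 2.02 tcp [190.4 595.3 231.3] ydir 8.3 w 0.999 grip 0.0 F [0.7 0.4 0.8]
[-262.6 -209.6   -8.6]
[-523.9 -428.1   -8.4]
```

```bash
python3 -m creep '[{"jaw":0,"xyz":[-52,-43,-8],"spin":0},{"jaw":0,"xyz":[-105,-86,-8],"spin":0},{"jaw":0,"xyz":[-157,-128,-8],"spin":0},{"jaw":0,"xyz":[-210,-171,-8],"spin":0},{"jaw":0.2,"xyz":[-262,-214,-8],"spin":0},{"jaw":0.2,"xyz":[-314,-257,-8],"spin":0},{"jaw":0.2,"xyz":[-367,-300,-8],"spin":0},{"jaw":0.2,"xyz":[-419,-343,-8],"spin":0},{"jaw":0.2,"xyz":[-472,-386,-8],"spin":0},{"jaw":0.2,"xyz":[-510,-417,-8],"spin":0}]' >/dev/null; python3 -m creep '[{"jaw":0.2,"xyz":[-14,-11,0],"spin":0},{"jaw":0.2,"xyz":[-14,-11,0],"spin":0}]'; python3 d.py 647 96 115
```

```text
clock: 3.52
tcp_pos: [0.6224, 0.1185, 0.2389]
eef_rot: [[-0.989, 0.151, -0.0], [0.151, 0.989, 0.0], [0.0, 0.0, -1.0]]
wrist_force: [-0.9, 0.2, 0.5]
width: 0.798
grasp_force: 0.0
t 3.52 tcp [622.4 118.5 238.9] ydir 8.7 w 0.798 grip 0.0 F [-0.9  0.2  0.5]
[-27.7 -18.5 123.9]
```

```bash
python3 -m creep '[{"jaw":0.2,"xyz":[0,0,0],"spin":0},{"jaw":0.2,"xyz":[0,0,0],"spin":0}]' >/dev/null; python3 d.py 647 96 115
```

```text
t 3.77 tcp [620.9 122.  239.5] ydir 8.3 w 0.802 grip 0.0 F [-0.3 -0.3 -0.5]
[-29.7 -22.  124.5]
```

```bash
python3 -m creep '[{"jaw":0.2,"xyz":[-30,-22,0],"spin":0},{"jaw":0.2,"xyz":[-30,-22,30],"spin":0},{"jaw":0.2,"xyz":[-30,-22,60],"spin":0},{"jaw":0.2,"xyz":[-30,-22,70],"spin":0},{"jaw":0.2,"xyz":[-30,-22,70],"spin":0}]'>/dev/null; python3 d.py 647 96 115
python3 - <<'E'
from h import *
f=grab_frame("scene"); g=grab_frame("top")
a=f["image"][200:350,240:400]; b=g["image"][110:230,225:385]
im=np.vstack([cv2.resize(a,None,fx=3,fy=2,interpolation=2),cv2.resize(b,None,fx=3,fy=2)])
save({"image":im},"over1")
E
```

```text
t 4.4 tcp [648.   94.2 169.3] ydir 8.5 w 0.801 grip 0.0 F [-0.5 -0.2  0.7]
[ 1.3  1.7 54.3]
```

View pics/over1.png

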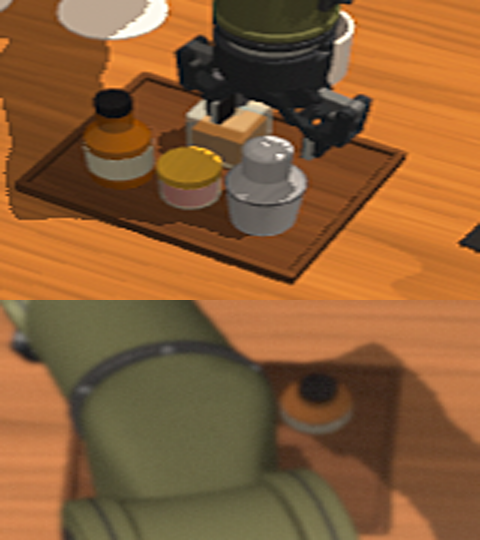

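The gripper is over the shaker (crop about (267,185)), with its fingers to both sides. I go down and grip.

```bash
python3 -m creep '[{"jaw":0.2,"xyz":[1,2,20],"spin":0},{"jaw":0.2,"xyz":[1,2,40],"spin":0},{"jaw":0.2,"xyz":[1,2,54],"spin":0},{"jaw":0.4,"xyz":[1,2,54],"spin":0},{"jaw":0.5,"xyz":[1,2,54],"spin":0},{"jaw":0.6,"xyz":[1,2,54],"spin":0},{"jaw":0.7,"xyz":[1,2,54],"spin":0},{"jaw":0.9,"xyz":[1,2,54],"spin":0},{"jaw":0.9,"xyz":[1,2,54],"spin":0},{"jaw":0.9,"xyz":[1,2,54],"spin":0}]' 45; python3 d.py 647 96 145
```

```text
clock: 5.75
tcp_pos: [0.6486, 0.0954, 0.1165]
eef_rot: [[-0.989, 0.149, 0.002], [0.149, 0.989, 0.0], [-0.002, 0.001, -1.0]]
wrist_force: [-0.8, -0.6, 6.9]
width: 0.401
grasp_force: 44.9
t 5.75 tcp [648.6  95.4 116.5] ydir 8.6 w 0.401 grip 44.9 F [-0.8 -0.6  6.9]
[  1.6   0.4 -28.5]
```

```bash
python3 -m creep '[{"jaw":0.9,"xyz":[0,0,-8],"spin":0},{"jaw":0.9,"xyz":[0,0,-25],"spin":0},{"jaw":0.9,"xyz":[0,0,-50],"spin":0},{"jaw":0.9,"xyz":[0,0,-75],"spin":0},{"jaw":0.9,"xyz":[0,0,-95],"spin":0},{"jaw":0.9,"xyz":[0,0,-105],"spin":0},{"jaw":0.9,"xyz":[0,0,-105],"spin":0}]'>/dev/null; python3 d.py 387 336 220
```

```text
t 6.62 tcp [648.   95.5 221. ] ydir 8.5 w 0.405 grip 45.5 F [ 0.2 -0.3 -4.3]
[293.9 199.    0.8]
```

```bash
python3 -m creep '[{"jaw":0.9,"xyz":[15,10,0],"spin":0},{"jaw":0.9,"xyz":[45,30,0],"spin":0},{"jaw":0.9,"xyz":[80,54,0],"spin":0},{"jaw":0.9,"xyz":[118,80,0],"spin":0},{"jaw":0.9,"xyz":[156,106,0],"spin":0},{"jaw":0.9,"xyz":[194,131,0],"spin":0},{"jaw":0.9,"xyz":[230,156,0],"spin":0},{"jaw":0.9,"xyz":[262,177,0],"spin":0},{"jaw":0.9,"xyz":[284,192,0],"spin":0},{"jaw":0.9,"xyz":[294,199,0],"spin":0}]'>/dev/null; python3 d.py 387 336 113;python3 -m creep '[{"jaw":0.9,"xyz":[0,0,0],"spin":0}]'>/dev/null; python3 d.py 387 336 113
```

```text
t 7.88 tcp [384.9 336.9 219.8] ydir 8.4 w 0.403 grip 45.6 F [ 0.6  0.1 -4. ]
[ -2.3  -0.5 106.8]
t 8.0 tcp [386.4 335.9 220. ] ydir 8.5 w 0.406 grip 45.6 F [ 0.9 -0.5 -3.9]
[ -0.7   0.3 107. ]
```

```bash
python3 -m creep '[{"jaw":0.9,"xyz":[0,0,12],"spin":0},{"jaw":0.9,"xyz":[0,0,35],"spin":0},{"jaw":0.9,"xyz":[0,0,60],"spin":0},{"jaw":0.9,"xyz":[0,0,85],"spin":0},{"jaw":0.9,"xyz":[0,0,97],"spin":0},{"jaw":0.9,"xyz":[0,0,102],"spin":0},{"jaw":0.9,"xyz":[0,0,104],"spin":0},{"jaw":0.9,"xyz":[0,0,104],"spin":0}]'>/dev/null; python3 d.py 387 336 113;python3 -m creep '[{"jaw":0.9,"xyz":[0,0,1],"spin":0},{"jaw":0.9,"xyz":[0,0,2],"spin":0},{"jaw":0.9,"xyz":[0,0,2],"spin":0}]'>/dev/null; python3 d.py 387 336 113
```

```text
t 9.0 tcp [387.  336.2 116.8] ydir 8.6 w 0.406 grip 45.6 F [-0.4  0.3 -2.9]
[-0.  -0.2  3.8]
t 9.38 tcp [386.6 335.9 114.4] ydir 8.5 w 0.403 grip 45.6 F [ 0.1  0.4 -4.2]
[-0.4  0.2  1.4]
```

```bash
python3 -m creep '[{"jaw":0.9,"xyz":[0,0,1],"spin":0},{"jaw":0.9,"xyz":[0,0,1],"spin":0}]'>/dev/null; python3 d.py;python3 -m creep '[{"jaw":0.9,"xyz":[0,0,1],"spin":0},{"jaw":0.9,"xyz":[0,0,1],"spin":0}]'>/dev/null; python3 d.py
```

```text
t 9.62 tcp [386.6 335.8 113.2] ydir 8.6 w 0.404 grip 45.6 F [ 0.9 -0.8 -3.4]
t 9.88 tcp [386.7 335.9 112.5] ydir 8.5 w 0.401 grip 46.0 F [-0.  -1.2  0.3]
```

```bash
python3 -m creep '[{"jaw":0.45,"xyz":[0,0,0],"spin":0},{"jaw":0.3,"xyz":[0,0,0],"spin":0},{"jaw":0.2,"xyz":[0,0,0],"spin":0},{"jaw":0.2,"xyz":[0,0,-15],"spin":0},{"jaw":0.2,"xyz":[0,0,-45],"spin":0},{"jaw":0.2,"xyz":[0,0,-80],"spin":0},{"jaw":0.2,"xyz":[0,0,-85],"spin":0}]'>/dev/null; python3 d.py 574 30 170
```

```text
t 10.75 tcp [387.8 337.1 200.3] ydir 8.6 w 0.799 grip 0.0 F [0.1 1.  0.5]
[-229.8 -276.1   29.7]
```

```bash
python3 -m creep '[{"jaw":0.2,"xyz":[-20,-24,0],"spin":0},{"jaw":0.2,"xyz":[-55,-66,0],"spin":0},{"jaw":0.2,"xyz":[-90,-108,0],"spin":0},{"jaw":0.2,"xyz":[-125,-150,0],"spin":0},{"jaw":0.2,"xyz":[-160,-192,0],"spin":0},{"jaw":0.2,"xyz":[-195,-234,0],"spin":0},{"jaw":0.2,"xyz":[-220,-264,0],"spin":0},{"jaw":0.2,"xyz":[-230,-276,10],"spin":0},{"jaw":0.2,"xyz":[-230,-276,26],"spin":0},{"jaw":0.2,"xyz":[-230,-276,26],"spin":0}]'>/dev/null; python3 d.py 574 30 118
python3 - <<'E'
from h import *
f=grab_frame("scene")
save({"image":cv2.resize(f["image"][190:350,240:500],(780,480))},"dec1")
E
```

```text
t 12.0 tcp [570.6  31.  169.4] ydir 8.3 w 0.798 grip 0.0 F [-0.1  0.5  0.1]
[-3.8 -0.5 51.4]
```

View pics/dec1.png

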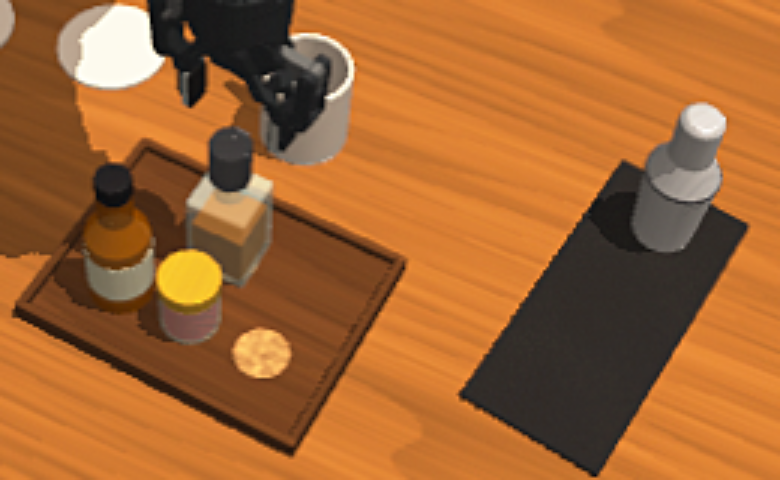

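The shaker stands upright on the mat at crop (677,180), and the gripper is above the decanter stopper at (232,160). Next I grip the decanter.

```bash
python3 -m creep '[{"jaw":0.2,"xyz":[-3,0,20],"spin":0},{"jaw":0.2,"xyz":[-3,0,40],"spin":0},{"jaw":0.2,"xyz":[-3,0,51],"spin":0},{"jaw":0.4,"xyz":[-3,0,51],"spin":0},{"jaw":0.5,"xyz":[-3,0,51],"spin":0},{"jaw":0.6,"xyz":[-3,0,51],"spin":0},{"jaw":0.7,"xyz":[-3,0,51],"spin":0},{"jaw":0.9,"xyz":[-3,0,51],"spin":0},{"jaw":0.9,"xyz":[-3,0,51],"spin":0},{"jaw":0.9,"xyz":[-3,0,51],"spin":0}]' 60 >/dev/null; python3 d.py; python3 -m creep '[{"jaw":0.9,"xyz":[0,0,-8],"spin":0},{"jaw":0.9,"xyz":[0,0,-25],"spin":0},{"jaw":0.9,"xyz":[0,0,-50],"spin":0},{"jaw":0.9,"xyz":[0,0,-75],"spin":0},{"jaw":0.9,"xyz":[0,0,-95],"spin":0},{"jaw":0.9,"xyz":[0,0,-105],"spin":0},{"jaw":0.9,"xyz":[0,0,-105],"spin":0}]'>/dev/null; python3 d.py 476 323 220
```

```text
t 13.3 tcp [576.5  28.2 121.3] ydir 8.6 w 0.384 grip 59.3 F [-1.2 -0.9  5.3]
t 14.18 tcp [576.2  28.3 225.9] ydir 8.6 w 0.383 grip 60.2 F [-0.  -0.1 -6.5]
[142.9 276.5   5.9]
```

```bash
python3 -m creep '[{"jaw":0.9,"xyz":[7,14,0],"spin":0},{"jaw":0.9,"xyz":[22,42,0],"spin":0},{"jaw":0.9,"xyz":[40,77,0],"spin":0},{"jaw":0.9,"xyz":[58,113,0],"spin":0},{"jaw":0.9,"xyz":[76,149,0],"spin":0},{"jaw":0.9,"xyz":[95,185,0],"spin":0},{"jaw":0.9,"xyz":[114,221,0],"spin":0},{"jaw":0.9,"xyz":[130,252,0],"spin":0},{"jaw":0.9,"xyz":[140,271,0],"spin":0},{"jaw":0.9,"xyz":[143,276,0],"spin":0}]'>/dev/null; python3 -m creep '[{"jaw":0.9,"xyz":[0,0,0],"spin":0},{"jaw":0.9,"xyz":[0,0,12],"spin":0},{"jaw":0.9,"xyz":[0,0,35],"spin":0},{"jaw":0.9,"xyz":[0,0,60],"spin":0},{"jaw":0.9,"xyz":[0,0,85],"spin":0},{"jaw":0.9,"xyz":[0,0,97],"spin":0},{"jaw":0.9,"xyz":[0,0,102],"spin":0},{"jaw":0.9,"xyz":[0,0,104],"spin":0},{"jaw":0.9,"xyz":[0,0,104],"spin":0}]'>/dev/null; python3 d.py 476 323 117
```

```text
t 16.55 tcp [476.  322.8 121.9] ydir 8.6 w 0.383 grip 60.5 F [-0.3  0.6 -5.5]
[0.1 0.2 4.9]
```

```bash
python3 -m creep '[{"jaw":0.9,"xyz":[0,0,1],"spin":0},{"jaw":0.9,"xyz":[0,0,2],"spin":0},{"jaw":0.9,"xyz":[0,0,3],"spin":0},{"jaw":0.9,"xyz":[0,0,4],"spin":0},{"jaw":0.9,"xyz":[0,0,4],"spin":0}]'>/dev/null; python3 d.py;python3 -m creep '[{"jaw":0.9,"xyz":[0,0,1],"spin":0},{"jaw":0.9,"xyz":[0,0,1],"spin":0}]'>/dev/null; python3 d.py
```

```text
t 17.18 tcp [475.6 322.6 117.4] ydir 8.5 w 0.382 grip 61.2 F [ 0.1 -0.1 -4.9]
t 17.43 tcp [475.7 322.6 117.3] ydir 8.5 w 0.384 grip 62.0 F [-1.6 -1.5  5.9]
```

```bash
python3 -m creep '[{"jaw":0.45,"xyz":[0,0,0],"spin":0},{"jaw":0.3,"xyz":[0,0,0],"spin":0},{"jaw":0.2,"xyz":[0,0,0],"spin":0},{"jaw":0.2,"xyz":[0,0,-15],"spin":0},{"jaw":0.2,"xyz":[0,0,-45],"spin":0},{"jaw":0.2,"xyz":[0,0,-80],"spin":0},{"jaw":0.2,"xyz":[0,0,-80],"spin":0}]'>/dev/null; python3 d.py 643 -31 170
```

```text
t 18.3 tcp [477.4 324.1 199.9] ydir 8.6 w 0.8 grip 0.0 F [-0.1 -0.2 -0.6]
[-216.5 -326.6   29.2]
```

```bash
python3 -m creep '[{"jaw":0.2,"xyz":[-20,-30,0],"spin":0},{"jaw":0.2,"xyz":[-50,-75,0],"spin":0},{"jaw":0.2,"xyz":[-80,-120,0],"spin":0},{"jaw":0.2,"xyz":[-110,-166,0],"spin":0},{"jaw":0.2,"xyz":[-140,-211,0],"spin":0},{"jaw":0.2,"xyz":[-170,-256,0],"spin":0},{"jaw":0.2,"xyz":[-198,-299,0],"spin":0},{"jaw":0.2,"xyz":[-214,-323,0],"spin":0},{"jaw":0.2,"xyz":[-216,-326,20],"spin":0},{"jaw":0.2,"xyz":[-216,-326,27],"spin":0}]'>/dev/null;  python3 -m creep '[{"jaw":0.2,"xyz":[0,0,0],"spin":0}]'>/dev/null;python3 d.py 643 -31 118
python3 - <<'E'
from h import *
f=grab_frame("scene")
save({"image":cv2.resize(f["image"][190:350,240:500],(780,480))},"bit1")
E
```

```text
t 19.68 tcp [639.3 -29.5 168. ] ydir 8.4 w 0.799 grip 0.0 F [-0.5  0.1  0.1]
[-4. -1. 50.]
```

View pics/bit1.png

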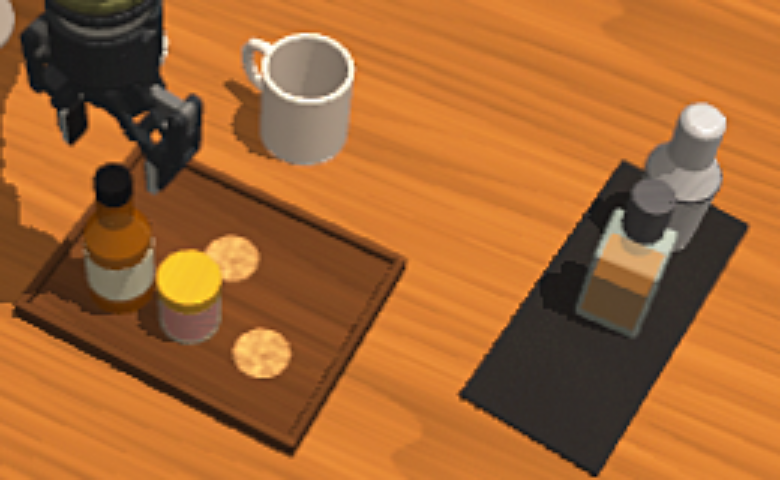

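The decanter stands upright on the mat at (630,260), next to the shaker. Next is the bitters (cap at (113,185)).

```bash
python3 -m creep '[{"jaw":0.2,"xyz":[-3,0,20],"spin":0},{"jaw":0.2,"xyz":[-3,0,40],"spin":0},{"jaw":0.2,"xyz":[-3,0,50],"spin":0},{"jaw":0.4,"xyz":[-3,0,50],"spin":0},{"jaw":0.5,"xyz":[-3,0,50],"spin":0},{"jaw":0.6,"xyz":[-3,0,50],"spin":0},{"jaw":0.7,"xyz":[-3,0,50],"spin":0},{"jaw":0.8,"xyz":[-3,0,50],"spin":0},{"jaw":0.9,"xyz":[-3,0,50],"spin":0},{"jaw":0.9,"xyz":[-3,0,50],"spin":0}]' 40 >/dev/null; python3 d.py; python3 -m creep '[{"jaw":0.9,"xyz":[0,0,-8],"spin":0},{"jaw":0.9,"xyz":[0,0,-25],"spin":0},{"jaw":0.9,"xyz":[0,0,-50],"spin":0},{"jaw":0.9,"xyz":[0,0,-75],"spin":0},{"jaw":0.9,"xyz":[0,0,-95],"spin":0},{"jaw":0.9,"xyz":[0,0,-105],"spin":0},{"jaw":0.9,"xyz":[0,0,-105],"spin":0}]'>/dev/null; python3 d.py 565 309 220
```

```text
t 20.98 tcp [644.3 -32.5 120.1] ydir 8.6 w 0.325 grip 39.5 F [-0.3 -0.4  5.9]
t 21.85 tcp [644.  -32.4 225. ] ydir 8.5 w 0.326 grip 39.5 F [-0.7  1.  -3.2]
[128.9 325.9   4.9]
```

```bash
python3 -m creep '[{"jaw":0.9,"xyz":[7,17,0],"spin":0},{"jaw":0.9,"xyz":[20,50,0],"spin":0},{"jaw":0.9,"xyz":[36,91,0],"spin":0},{"jaw":0.9,"xyz":[53,134,0],"spin":0},{"jaw":0.9,"xyz":[70,177,0],"spin":0},{"jaw":0.9,"xyz":[87,220,0],"spin":0},{"jaw":0.9,"xyz":[103,261,0],"spin":0},{"jaw":0.9,"xyz":[117,297,0],"spin":0},{"jaw":0.9,"xyz":[126,319,0],"spin":0},{"jaw":0.9,"xyz":[129,326,0],"spin":0}]'>/dev/null; python3 -m creep '[{"jaw":0.9,"xyz":[0,0,0],"spin":0},{"jaw":0.9,"xyz":[0,0,12],"spin":0},{"jaw":0.9,"xyz":[0,0,35],"spin":0},{"jaw":0.9,"xyz":[0,0,60],"spin":0},{"jaw":0.9,"xyz":[0,0,85],"spin":0},{"jaw":0.9,"xyz":[0,0,97],"spin":0},{"jaw":0.9,"xyz":[0,0,102],"spin":0},{"jaw":0.9,"xyz":[0,0,104],"spin":0},{"jaw":0.9,"xyz":[0,0,104],"spin":0}]'>/dev/null; python3 d.py 565 309 116; python3 -m creep '[{"jaw":0.9,"xyz":[0,0,1],"spin":0},{"jaw":0.9,"xyz":[0,0,2],"spin":0},{"jaw":0.9,"xyz":[0,0,3],"spin":0},{"jaw":0.9,"xyz":[0,0,3],"spin":0}]'>/dev/null; python3 d.py
```

```text
t 24.23 tcp [565.1 309.4 121. ] ydir 8.6 w 0.326 grip 39.7 F [-0.3  0.4 -1.8]
[ 0.  -0.4  5. ]
t 24.73 tcp [564.5 309.1 117.2] ydir 8.5 w 0.322 grip 39.7 F [-0.3 -0.7 -2.1]
```

```bash
python3 -m creep '[{"jaw":0.9,"xyz":[0,0,1],"spin":0},{"jaw":0.9,"xyz":[0,0,1],"spin":0}]'>/dev/null; python3 d.py; python3 -m creep '[{"jaw":0.9,"xyz":[0,0,1],"spin":0},{"jaw":0.9,"xyz":[0,0,1],"spin":0}]'>/dev/null; python3 d.py
```

```text
t 24.98 tcp [564.6 309.1 116.2] ydir 8.5 w 0.324 grip 39.8 F [ 0.2 -0.5 -1.6]
t 25.23 tcp [564.9 309.1 116.1] ydir 8.6 w 0.328 grip 40.4 F [-0.6 -1.8  4.9]
```

```bash
python3 -m creep '[{"jaw":0.45,"xyz":[0,0,0],"spin":0},{"jaw":0.3,"xyz":[0,0,0],"spin":0},{"jaw":0.2,"xyz":[0,0,0],"spin":0},{"jaw":0.2,"xyz":[0,0,-15],"spin":0},{"jaw":0.2,"xyz":[0,0,-45],"spin":0},{"jaw":0.1,"xyz":[0,0,-80],"spin":0},{"jaw":0,"xyz":[0,0,-80],"spin":0}]'>/dev/null; python3 d.py 643 30 120
python3 - <<'E'
from fit import *
f=grab_frame("scene");g=grab_frame("top")
save({"image":cv2.resize(f["image"][190:350,240:500],(780,480))},"mat3")
V=[]
for c,F in(("scene",f),("top",g)):
    m=region(c,"jar",proj(F,[.643,.03,.05])[0],F); 
    if m is not None: V.append((F,m.astype(float),np.zeros((480,640),bool))); print(c,fit(V[-1:],"jar",(.643,.03,0),.01,False))
print(fit(V,"jar",(.643,.03,0),.01,False))
E
```

```text
t 26.1 tcp [566.6 310.7 199.5] ydir 8.6 w 0.998 grip 0.0 F [-0.7  0.5  0.5]
[-116.9 -266.6   78.7]
scene (np.float64(0.6429264912456274), np.float64(0.028707572668790815), np.float64(0.0), np.float64(0.052097972294719935))
top (np.float64(0.6439606085270644), np.float64(0.030393690437078475), np.float64(0.0), np.float64(0.09842180774748925))
(np.float64(0.6436391451682429), np.float64(0.029954817140009252), np.float64(0.0), np.float64(0.18042552831580405))
```

View pics/mat3.png

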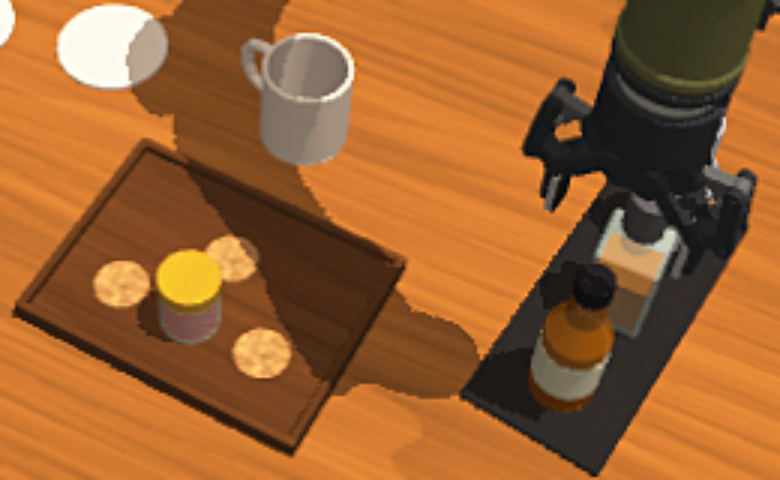

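All three stand on the mat: bitters at (570,345), decanter behind it, shaker hidden by the gripper. The jar at (190,295) is free, so I go for it.

```bash
python3 -m creep '[{"jaw":0,"xyz":[-12,-27,0],"spin":0},{"jaw":0,"xyz":[-30,-68,0],"spin":0},{"jaw":0,"xyz":[-50,-114,0],"spin":0},{"jaw":0,"xyz":[-70,-160,0],"spin":0},{"jaw":0,"xyz":[-90,-205,10],"spin":0},{"jaw":0,"xyz":[-107,-244,40],"spin":0},{"jaw":0,"xyz":[-117,-266,70],"spin":0},{"jaw":0,"xyz":[-117,-266,78],"spin":0},{"jaw":0,"xyz":[-117,-266,78],"spin":0}]'>/dev/null; python3 d.py 643.5 30 40
```

```text
t 27.43 tcp [640.   31.  116.8] ydir 8.4 w 0.997 grip 0.0 F [0.7 0.4 1. ]
[-3.7 -0.6 76.8]
```

```bash
python3 -m creep '[{"jaw":0,"xyz":[-2,0,25],"spin":0},{"jaw":0,"xyz":[-2,0,50],"spin":0},{"jaw":0,"xyz":[-2,0,70],"spin":0},{"jaw":0,"xyz":[-2,0,76],"spin":0},{"jaw":0.15,"xyz":[-2,0,76],"spin":0},{"jaw":0.25,"xyz":[-2,0,76],"spin":0},{"jaw":0.35,"xyz":[-2,0,76],"spin":0},{"jaw":0.45,"xyz":[-2,0,76],"spin":0},{"jaw":0.7,"xyz":[-2,0,76],"spin":0},{"jaw":0.7,"xyz":[-2,0,76],"spin":0}]' 35 >/dev/null; python3 d.py; python3 -m creep '[{"jaw":0.7,"xyz":[0,0,-8],"spin":0},{"jaw":0.7,"xyz":[0,0,-25],"spin":0},{"jaw":0.7,"xyz":[0,0,-50],"spin":0},{"jaw":0.7,"xyz":[0,0,-75],"spin":0},{"jaw":0.7,"xyz":[0,0,-95],"spin":0},{"jaw":0.7,"xyz":[0,0,-110],"spin":0},{"jaw":0.7,"xyz":[0,0,-110],"spin":0}]'>/dev/null; python3 d.py 454.5 -310 150
```

```text
t 28.68 tcp [643.4  28.5  42.2] ydir 8.6 w 0.571 grip 35.7 F [-0.2  1.1  5.9]
t 29.55 tcp [643.6  28.5 152.8] ydir 8.6 w 0.572 grip 36.5 F [ 0.3 -0.7 -1.6]
[ 136.6 -362.9    2.1]
```

```bash
python3 -m creep '[{"jaw":0.7,"xyz":[7,-18,0],"spin":0},{"jaw":0.7,"xyz":[21,-55,0],"spin":0},{"jaw":0.7,"xyz":[38,-102,0],"spin":0},{"jaw":0.7,"xyz":[57,-151,0],"spin":0},{"jaw":0.7,"xyz":[76,-201,0],"spin":0},{"jaw":0.7,"xyz":[94,-249,0],"spin":0},{"jaw":0.7,"xyz":[111,-294,0],"spin":0},{"jaw":0.7,"xyz":[125,-332,0],"spin":0},{"jaw":0.7,"xyz":[133,-355,0],"spin":0},{"jaw":0.7,"xyz":[137,-363,0],"spin":0}]'>/dev/null; python3 -m creep '[{"jaw":0.7,"xyz":[0,0,0],"spin":0},{"jaw":0.7,"xyz":[0,0,0],"spin":0}]'>/dev/null; python3 d.py 454.5 -310 37
python3 - <<'E'
from h import *
f=grab_frame("scene"); save({"image":cv2.resize(f["image"][110:270,150:350],(750,600))},"coast1")
E
```

```text
t 31.05 tcp [ 454.1 -308.7  151.2] ydir 8.4 w 0.572 grip 36.6 F [ 0.4 -0.1 -1.6]
[ -0.6  -1.4 114.2]
```

View pics/coast1.png

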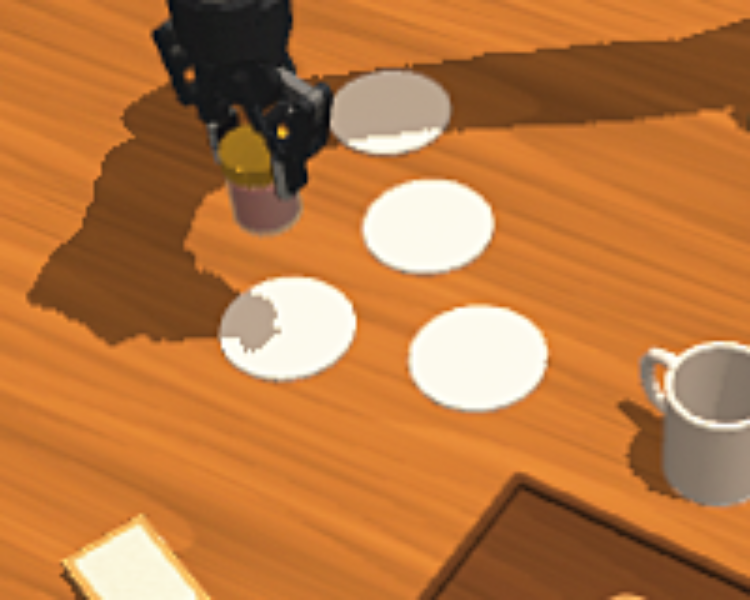

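The jar hangs upright at (262,190), above the target coaster at (288,328), allowing for height parallax. I lower it.

```bash
python3 -m creep '[{"jaw":0.7,"xyz":[0,-1,10],"spin":0},{"jaw":0.7,"xyz":[0,-1,35],"spin":0},{"jaw":0.7,"xyz":[0,-1,60],"spin":0},{"jaw":0.7,"xyz":[0,-1,85],"spin":0},{"jaw":0.7,"xyz":[0,-1,100],"spin":0},{"jaw":0.7,"xyz":[0,-1,107],"spin":0},{"jaw":0.7,"xyz":[0,-1,110],"spin":0},{"jaw":0.7,"xyz":[0,-1,110],"spin":0}]'>/dev/null; python3 d.py 454.5 -310 37; python3 -m creep '[{"jaw":0.7,"xyz":[0,0,1],"spin":0},{"jaw":0.7,"xyz":[0,0,2],"spin":0},{"jaw":0.7,"xyz":[0,0,2],"spin":0}]'>/dev/null; python3 d.py;  python3 -m creep '[{"jaw":0.7,"xyz":[0,0,1],"spin":0},{"jaw":0.7,"xyz":[0,0,1],"spin":0}]'>/dev/null; python3 d.py
```

```text
t 32.1 tcp [ 453.5 -311.4   41.7] ydir 8.6 w 0.579 grip 36.6 F [-0.4 -0.  -1.4]
[-0.8  1.5  4.7]
t 32.48 tcp [ 453.2 -311.3   39.4] ydir 8.6 w 0.576 grip 36.6 F [-0.   0.1 -1.8]
t 32.73 tcp [ 453.1 -311.2   38.2] ydir 8.5 w 0.572 grip 36.6 F [-0.8  0.2 -1.7]
```

```bash
python3 -m creep '[{"jaw":0.7,"xyz":[-1,1,0.6],"spin":0},{"jaw":0.7,"xyz":[-1,1,1],"spin":0}]'>/dev/null; python3 d.py; python3 -m creep '[{"jaw":0.7,"xyz":[0,0,0.8],"spin":0},{"jaw":0.7,"xyz":[0,0,0.8],"spin":0}]'>/dev/null; python3 d.py
```

```text
t 32.98 tcp [ 454.5 -310.2   37.2] ydir 8.5 w 0.572 grip 36.6 F [ 0.5  1.  -0.6]
t 33.23 tcp [ 454.7 -310.1   37.1] ydir 8.5 w 0.572 grip 37.1 F [-0.1  0.7  5.1]
```

Contact. I release, back off, and check where the jar stands relative to the coaster.

```bash
python3 -m creep '[{"jaw":0.35,"xyz":[0,0,0],"spin":0},{"jaw":0.2,"xyz":[0,0,0],"spin":0},{"jaw":0,"xyz":[0,0,0],"spin":0},{"jaw":0,"xyz":[0,0,0],"spin":0},{"jaw":0,"xyz":[0,0,-20],"spin":0},{"jaw":0,"xyz":[0,0,-60],"spin":0},{"jaw":0,"xyz":[0,0,-110],"spin":0},{"jaw":0.2,"xyz":[0,0,-160],"spin":0},{"jaw":0.2,"xyz":[0,0,-165],"spin":0}]'>/dev/null; python3 d.py 565 309 200; python3 -m creep '[{"jaw":0.2,"xyz":[-20,50,0],"spin":0},{"jaw":0.2,"xyz":[-40,100,0],"spin":0},{"jaw":0.2,"xyz":[-60,150,0],"spin":0},{"jaw":0.2,"xyz":[-75,200,0],"spin":0},{"jaw":0.2,"xyz":[-75,250,0],"spin":0},{"jaw":0.2,"xyz":[-55,300,0],"spin":0},{"jaw":0.2,"xyz":[-35,350,0],"spin":0},{"jaw":0.2,"xyz":[-20,390,0],"spin":0},{"jaw":0.2,"xyz":[-20,400,0],"spin":0},{"jaw":0.2,"xyz":[-20,400,0],"spin":0}]'>/dev/null;python3 d.py 565 309 170
python3 - <<'E'
from fitall import *
fitall({"coaster":(.454,-.310,0,0),"jar":(.454,-.310,0,.005),"shaker":(.387,.336,0,.006),"decanter":(.476,.323,0,.006),"bitters":(.565,.309,0,.006)})
f=grab_frame("top"); save(f,"top5")
E
```

```text
t 34.35 tcp [ 456.4 -311.3  204.9] ydir 8.6 w 0.803 grip 0.0 F [-0.  -0.3  0.3]
[-14.9 629.6   3.5]
t 35.6 tcp [533.5  82.1 200.8] ydir 8.5 w 0.8 grip 0.0 F [ 1.   0.1 -0.5]
[  2.3 229.1  30.6]
coaster ('scene', 'top') [ 0.4557 -0.3094  0.      0.1559]
coaster ('scene',) [ 0.4551 -0.3101  0.      0.0412]
coaster ('top',) [ 0.4558 -0.3086  0.      0.1037]
jar ('scene', 'top') [ 0.4554 -0.3079  0.      0.1947]
jar ('scene',) [ 0.4537 -0.3106  0.      0.0935]
jar ('top',) [ 0.4558 -0.3073  0.      0.0803]
shaker ('scene', 'top') [0.3859 0.3348 0.     0.1526]
shaker ('scene',) [0.3879 0.3339 0.     0.0702]
shaker ('top',) [0.3858 0.3363 0.     0.056 ]
decanter ('scene', 'top') [ 0.4726  0.3227 -0.5726  0.1586]
decanter ('scene',) [ 0.4743  0.3223 -0.5015  0.0602]
decanter ('top',) [ 0.4725  0.3238 -2.0385  0.0965]
bitters ('scene', 'top') [0.5628 0.309  0.     0.1541]
bitters ('scene',) [0.5607 0.3088 0.     0.0395]
bitters ('top',) [0.5633 0.3106 0.     0.104 ]
```

View pics/top5.png

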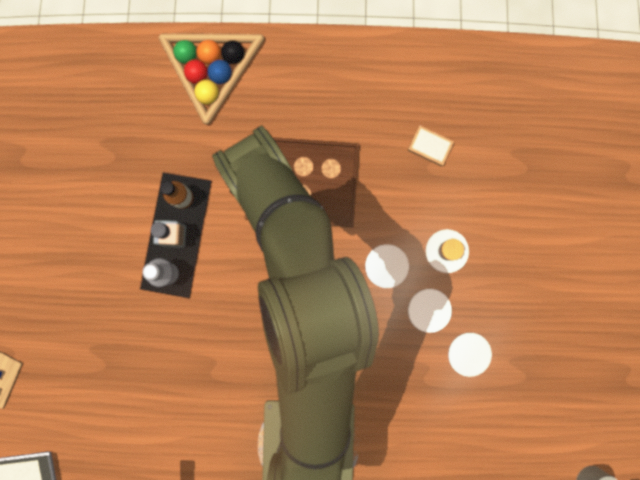

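The jar stands centred on the far coaster (447,251), and the three still stand on the mat at (178,193), (168,233) and (160,272). I put them back, bitters first.

```bash
python3 -m creep '[{"jaw":0.2,"xyz":[0,35,0],"spin":0},{"jaw":0.2,"xyz":[1,80,0],"spin":0},{"jaw":0.2,"xyz":[2,125,0],"spin":0},{"jaw":0.2,"xyz":[3,170,0],"spin":0},{"jaw":0.2,"xyz":[3,210,0],"spin":0},{"jaw":0.2,"xyz":[3,226,0],"spin":0},{"jaw":0.2,"xyz":[3,229,15],"spin":0},{"jaw":0.2,"xyz":[3,229,30],"spin":0},{"jaw":0.2,"xyz":[3,229,30],"spin":0}]'>/dev/null;python3 d.py 564 309 116
```

```text
t 37.38 tcp [563.8 305.9 169.2] ydir 8.7 w 0.799 grip 0.0 F [ 0.4 -0.4  0. ]
[ 0.1  3.3 53.2]
```

```bash
python3 -m creep '[{"jaw":0.2,"xyz":[0,3,20],"spin":0},{"jaw":0.2,"xyz":[0,3,40],"spin":0},{"jaw":0.2,"xyz":[0,3,53],"spin":0},{"jaw":0.4,"xyz":[0,3,53],"spin":0},{"jaw":0.5,"xyz":[0,3,53],"spin":0},{"jaw":0.6,"xyz":[0,3,53],"spin":0},{"jaw":0.7,"xyz":[0,3,53],"spin":0},{"jaw":0.8,"xyz":[0,3,53],"spin":0},{"jaw":0.9,"xyz":[0,3,53],"spin":0},{"jaw":0.9,"xyz":[0,3,53],"spin":0}]' 40 >/dev/null; python3 d.py; python3 -m creep '[{"jaw":0.9,"xyz":[0,0,-8],"spin":0},{"jaw":0.9,"xyz":[0,0,-25],"spin":0},{"jaw":0.9,"xyz":[0,0,-50],"spin":0},{"jaw":0.9,"xyz":[0,0,-75],"spin":0},{"jaw":0.9,"xyz":[0,0,-95],"spin":0},{"jaw":0.9,"xyz":[0,0,-105],"spin":0},{"jaw":0.9,"xyz":[0,0,-105],"spin":0}]'>/dev/null; python3 d.py 640 -34 220
```

```text
t 38.62 tcp [565.6 311.6 119.3] ydir 8.6 w 0.327 grip 39.4 F [-0.8 -1.8  5.4]
t 39.5 tcp [565.3 312.4 224.3] ydir 8.5 w 0.323 grip 39.6 F [ 0.6  0.1 -1.7]
[-125.3 -331.5    4. ]
```

```bash
python3 -m creep '[{"jaw":0.9,"xyz":[-7,-17,0],"spin":0},{"jaw":0.9,"xyz":[-20,-50,0],"spin":0},{"jaw":0.9,"xyz":[-36,-93,0],"spin":0},{"jaw":0.9,"xyz":[-53,-137,0],"spin":0},{"jaw":0.9,"xyz":[-70,-181,0],"spin":0},{"jaw":0.9,"xyz":[-87,-225,0],"spin":0},{"jaw":0.9,"xyz":[-103,-267,0],"spin":0},{"jaw":0.9,"xyz":[-116,-302,0],"spin":0},{"jaw":0.9,"xyz":[-124,-324,0],"spin":0},{"jaw":0.9,"xyz":[-127,-331,0],"spin":0}]'>/dev/null; python3 -m creep '[{"jaw":0.9,"xyz":[0,0,0],"spin":0},{"jaw":0.9,"xyz":[0,0,12],"spin":0},{"jaw":0.9,"xyz":[0,0,35],"spin":0},{"jaw":0.9,"xyz":[0,0,60],"spin":0},{"jaw":0.9,"xyz":[0,0,80],"spin":0},{"jaw":0.9,"xyz":[0,0,91],"spin":0},{"jaw":0.9,"xyz":[0,0,94],"spin":0},{"jaw":0.9,"xyz":[0,0,94],"spin":0}]'>/dev/null; python3 d.py 642 -33.5 123.3
```

```text
t 41.75 tcp [641.8 -33.7 129.8] ydir 8.5 w 0.324 grip 39.9 F [-0.7  0.3 -2.5]
[-0.2  0.2  6.5]
```

```bash
python3 -m creep '[{"jaw":0.9,"xyz":[0,0,1.5],"spin":0},{"jaw":0.9,"xyz":[0,0,3],"spin":0},{"jaw":0.9,"xyz":[0,0,4.5],"spin":0},{"jaw":0.9,"xyz":[0,0,5.5],"spin":0},{"jaw":0.9,"xyz":[0,0,5.5],"spin":0}]'>/dev/null; python3 d.py; python3 -m creep '[{"jaw":0.9,"xyz":[0,0,1],"spin":0},{"jaw":0.9,"xyz":[0,0,1],"spin":0}]'>/dev/null; python3 d.py
```

```text
t 42.38 tcp [641.4 -34.1 123.9] ydir 8.6 w 0.329 grip 39.9 F [ 0.3 -0.4 -2.2]
t 42.62 tcp [641.7 -34.2 123.3] ydir 8.6 w 0.326 grip 40.1 F [-0.1 -0.4  0.1]
```

```bash
python3 -m creep '[{"jaw":0.45,"xyz":[0,0,0.3],"spin":0},{"jaw":0.3,"xyz":[0,0,0],"spin":0},{"jaw":0.2,"xyz":[0,0,0],"spin":0},{"jaw":0.2,"xyz":[0,0,-15],"spin":0},{"jaw":0.2,"xyz":[0,0,-45],"spin":0},{"jaw":0.2,"xyz":[0,0,-75],"spin":0},{"jaw":0.2,"xyz":[0,0,-75],"spin":0}]'>/dev/null; python3 d.py 475 323 170
```

```text
t 43.5 tcp [643.7 -33.7 201.7] ydir 8.6 w 0.799 grip 0.0 F [ 0.4 -0.2 -0.3]
[220.1 327.6  30.8]
```

```bash
python3 -m creep '[{"jaw":0.2,"xyz":[20,30,0],"spin":0},{"jaw":0.2,"xyz":[50,75,0],"spin":0},{"jaw":0.2,"xyz":[80,120,0],"spin":0},{"jaw":0.2,"xyz":[110,165,0],"spin":0},{"jaw":0.2,"xyz":[140,210,0],"spin":0},{"jaw":0.2,"xyz":[170,254,0],"spin":0},{"jaw":0.2,"xyz":[200,298,0],"spin":0},{"jaw":0.2,"xyz":[217,323,0],"spin":0},{"jaw":0.2,"xyz":[220,328,0],"spin":0},{"jaw":0.2,"xyz":[220,328,0],"spin":0}]'>/dev/null;python3 -m creep '[{"jaw":0.2,"xyz":[0,0,15],"spin":0},{"jaw":0.2,"xyz":[0,0,30],"spin":0},{"jaw":0.2,"xyz":[0,0,30],"spin":0}]'>/dev/null;python3 d.py 475 323 117
python3 - <<'E'
from h import *
f=grab_frame("scene"); save({"image":cv2.resize(f["image"][190:350,240:500],(780,480))},"bk1")
E
```

```text
t 45.12 tcp [472.  321.2 166. ] ydir 8.6 w 0.797 grip 0.0 F [ 0.2  0.  -0.2]
[-2.8  2.3 49. ]
```

View pics/bk1.png

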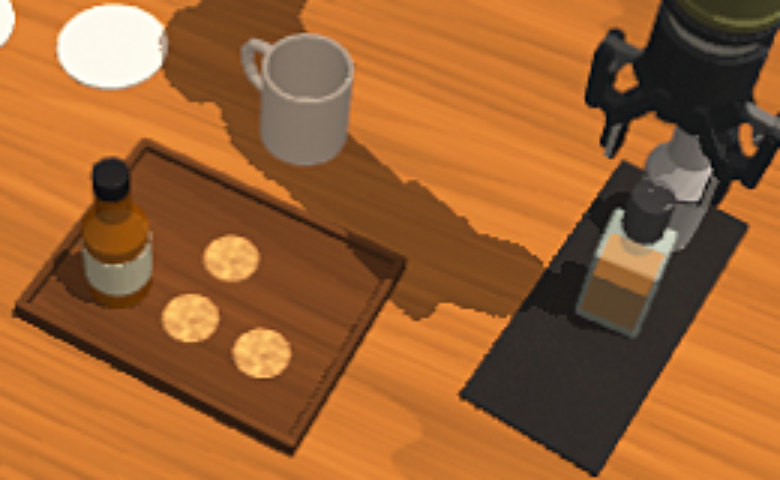

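The bitters stands upright on its disc at (118,265), and the gripper is above the decanter stopper at (650,210). Next I grip the decanter.

```bash
python3 -m creep '[{"jaw":0.2,"xyz":[-2,2,20],"spin":0},{"jaw":0.2,"xyz":[-2,2,38],"spin":0},{"jaw":0.2,"xyz":[-2,2,49],"spin":0},{"jaw":0.4,"xyz":[-2,2,49],"spin":0},{"jaw":0.5,"xyz":[-2,2,49],"spin":0},{"jaw":0.6,"xyz":[-2,2,49],"spin":0},{"jaw":0.7,"xyz":[-2,2,49],"spin":0},{"jaw":0.9,"xyz":[-2,2,49],"spin":0},{"jaw":0.9,"xyz":[-2,2,49],"spin":0},{"jaw":0.9,"xyz":[-2,2,49],"spin":0}]' 60 >/dev/null; python3 d.py; python3 -m creep '[{"jaw":0.9,"xyz":[0,0,-8],"spin":0},{"jaw":0.9,"xyz":[0,0,-25],"spin":0},{"jaw":0.9,"xyz":[0,0,-50],"spin":0},{"jaw":0.9,"xyz":[0,0,-75],"spin":0},{"jaw":0.9,"xyz":[0,0,-95],"spin":0},{"jaw":0.9,"xyz":[0,0,-105],"spin":0},{"jaw":0.9,"xyz":[0,0,-105],"spin":0}]'>/dev/null; python3 d.py 578 32 220
```

```text
t 46.42 tcp [475.3 323.9 119.9] ydir 8.6 w 0.383 grip 59.2 F [-1.3 -2.9  6. ]
t 47.3 tcp [475.1 324.8 224.7] ydir 8.5 w 0.385 grip 60.4 F [-0.   0.4 -6.7]
[-145.3 -274.3    4.5]
```

```bash
python3 -m creep '[{"jaw":0.9,"xyz":[-7,-14,0],"spin":0},{"jaw":0.9,"xyz":[-22,-42,0],"spin":0},{"jaw":0.9,"xyz":[-41,-77,0],"spin":0},{"jaw":0.9,"xyz":[-60,-113,0],"spin":0},{"jaw":0.9,"xyz":[-79,-149,0],"spin":0},{"jaw":0.9,"xyz":[-98,-185,0],"spin":0},{"jaw":0.9,"xyz":[-116,-220,0],"spin":0},{"jaw":0.9,"xyz":[-132,-250,0],"spin":0},{"jaw":0.9,"xyz":[-142,-268,0],"spin":0},{"jaw":0.9,"xyz":[-145,-274,0],"spin":0}]'>/dev/null; python3 -m creep '[{"jaw":0.9,"xyz":[0,0,0],"spin":0},{"jaw":0.9,"xyz":[0,0,12],"spin":0},{"jaw":0.9,"xyz":[0,0,35],"spin":0},{"jaw":0.9,"xyz":[0,0,60],"spin":0},{"jaw":0.9,"xyz":[0,0,80],"spin":0},{"jaw":0.9,"xyz":[0,0,91],"spin":0},{"jaw":0.9,"xyz":[0,0,94],"spin":0},{"jaw":0.9,"xyz":[0,0,94],"spin":0}]'>/dev/null; python3 d.py 578 32 124
```

```text
t 49.55 tcp [577.9  32.5 130.3] ydir 8.5 w 0.381 grip 60.5 F [-0.3  0.8 -6.5]
[-0.2 -0.5  6.3]
```

```bash
python3 -m creep '[{"jaw":0.9,"xyz":[0,0,1.5],"spin":0},{"jaw":0.9,"xyz":[0,0,3],"spin":0},{"jaw":0.9,"xyz":[0,0,4.5],"spin":0},{"jaw":0.9,"xyz":[0,0,5.5],"spin":0},{"jaw":0.9,"xyz":[0,0,5.5],"spin":0}]'>/dev/null; python3 d.py; python3 -m creep '[{"jaw":0.9,"xyz":[0,0,1],"spin":0},{"jaw":0.9,"xyz":[0,0,1],"spin":0}]'>/dev/null; python3 d.py
```

```text
t 50.17 tcp [577.5  32.1 124.4] ydir 8.5 w 0.383 grip 60.5 F [-0.   0.2 -6.1]
t 50.42 tcp [577.8  32.1 123.9] ydir 8.6 w 0.38 grip 61.3 F [-1.3 -0.3 -2.1]
```

```bash
python3 -m creep '[{"jaw":0.9,"xyz":[0,0,0.4],"spin":0},{"jaw":0.45,"xyz":[0,0,0.4],"spin":0},{"jaw":0.3,"xyz":[0,0,0.4],"spin":0},{"jaw":0.2,"xyz":[0,0,0],"spin":0},{"jaw":0.2,"xyz":[0,0,-15],"spin":0},{"jaw":0.2,"xyz":[0,0,-45],"spin":0},{"jaw":0.2,"xyz":[0,0,-75],"spin":0},{"jaw":0.2,"xyz":[0,0,-75],"spin":0}]'>/dev/null; python3 d.py 387 335 170
```

```text
t 51.42 tcp [579.6  32.6 201.8] ydir 8.6 w 0.806 grip 0.0 F [ 0.6 -0.7 -1.2]
[235.7 270.3  30.9]
```

```bash
python3 -m creep '[{"jaw":0.2,"xyz":[20,23,0],"spin":0},{"jaw":0.2,"xyz":[53,61,0],"spin":0},{"jaw":0.2,"xyz":[86,99,0],"spin":0},{"jaw":0.2,"xyz":[119,137,0],"spin":0},{"jaw":0.2,"xyz":[152,175,0],"spin":0},{"jaw":0.2,"xyz":[185,212,0],"spin":0},{"jaw":0.2,"xyz":[213,244,0],"spin":0},{"jaw":0.2,"xyz":[230,264,0],"spin":0},{"jaw":0.2,"xyz":[236,270,0],"spin":0},{"jaw":0.2,"xyz":[236,270,0],"spin":0}]'>/dev/null;python3 -m creep '[{"jaw":0.2,"xyz":[0,0,15],"spin":0},{"jaw":0.2,"xyz":[0,0,30],"spin":0},{"jaw":0.2,"xyz":[0,0,30],"spin":0}]'>/dev/null;python3 d.py 387 335 112
python3 - <<'E'
from h import *
f=grab_frame("scene"); save({"image":cv2.resize(f["image"][190:350,240:500],(780,480))},"bk2")
E
```

```text
t 53.05 tcp [384.9 331.8 167.6] ydir 8.7 w 0.799 grip 0.0 F [ 0.1  0.8 -0.5]
[-1.6  3.6 55.6]
```

View pics/bk2.png

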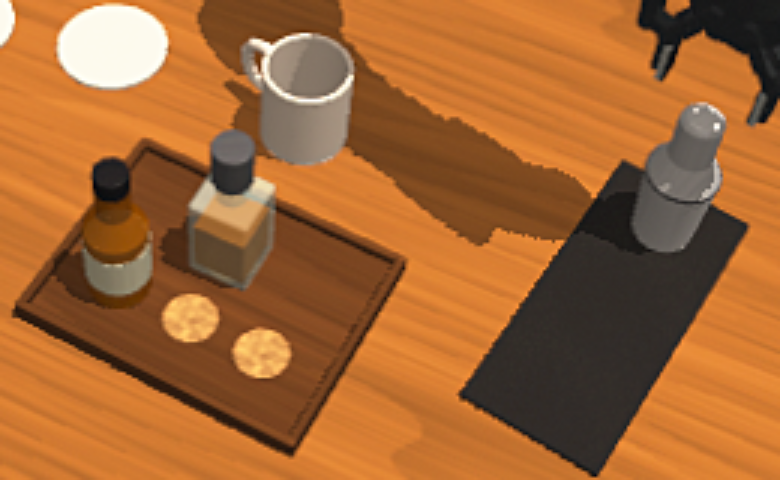

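The decanter is back upright on the front spot (232,230). The shaker is still on the mat at (677,190), with the gripper above it.

```bash
python3 -m creep '[{"jaw":0.2,"xyz":[-1.5,3.5,20],"spin":0},{"jaw":0.2,"xyz":[-1.5,3.5,40],"spin":0},{"jaw":0.2,"xyz":[-1.5,3.5,55],"spin":0},{"jaw":0.4,"xyz":[-1.5,3.5,55],"spin":0},{"jaw":0.5,"xyz":[-1.5,3.5,55],"spin":0},{"jaw":0.6,"xyz":[-1.5,3.5,55],"spin":0},{"jaw":0.7,"xyz":[-1.5,3.5,55],"spin":0},{"jaw":0.9,"xyz":[-1.5,3.5,55],"spin":0},{"jaw":0.9,"xyz":[-1.5,3.5,55],"spin":0},{"jaw":0.9,"xyz":[-1.5,3.5,55],"spin":0}]' 45 >/dev/null; python3 d.py; python3 -m creep '[{"jaw":0.9,"xyz":[0,0,-8],"spin":0},{"jaw":0.9,"xyz":[0,0,-25],"spin":0},{"jaw":0.9,"xyz":[0,0,-50],"spin":0},{"jaw":0.9,"xyz":[0,0,-75],"spin":0},{"jaw":0.9,"xyz":[0,0,-95],"spin":0},{"jaw":0.9,"xyz":[0,0,-105],"spin":0},{"jaw":0.9,"xyz":[0,0,-105],"spin":0}]'>/dev/null; python3 d.py 646.5 94 220
```

```text
t 54.35 tcp [386.7 337.2 114.3] ydir 8.6 w 0.406 grip 44.5 F [-0.3 -2.   6.3]
t 55.23 tcp [386.4 337.6 218.8] ydir 8.5 w 0.399 grip 45.5 F [ 0.6  1.  -4. ]
[-293.4 -202.2   -1.2]
```

```bash
python3 -m creep '[{"jaw":0.9,"xyz":[-15,-10,0],"spin":0},{"jaw":0.9,"xyz":[-45,-31,0],"spin":0},{"jaw":0.9,"xyz":[-80,-55,0],"spin":0},{"jaw":0.9,"xyz":[-118,-81,0],"spin":0},{"jaw":0.9,"xyz":[-156,-108,0],"spin":0},{"jaw":0.9,"xyz":[-194,-134,0],"spin":0},{"jaw":0.9,"xyz":[-230,-158,0],"spin":0},{"jaw":0.9,"xyz":[-262,-180,0],"spin":0},{"jaw":0.9,"xyz":[-284,-196,0],"spin":0},{"jaw":0.9,"xyz":[-293,-202,0],"spin":0}]'>/dev/null; python3 -m creep '[{"jaw":0.9,"xyz":[0,0,0],"spin":0},{"jaw":0.9,"xyz":[0,0,12],"spin":0},{"jaw":0.9,"xyz":[0,0,35],"spin":0},{"jaw":0.9,"xyz":[0,0,60],"spin":0},{"jaw":0.9,"xyz":[0,0,80],"spin":0},{"jaw":0.9,"xyz":[0,0,91],"spin":0},{"jaw":0.9,"xyz":[0,0,94],"spin":0},{"jaw":0.9,"xyz":[0,0,94],"spin":0}]'>/dev/null; python3 d.py 646.5 94 118.3
```

```text
t 57.48 tcp [646.3  94.6 124.9] ydir 8.5 w 0.403 grip 45.5 F [ 0.4 -0.2 -3.6]
[-0.3 -0.5  6.6]
```

```bash
python3 -m creep '[{"jaw":0.9,"xyz":[0,0,1.5],"spin":0},{"jaw":0.9,"xyz":[0,0,3],"spin":0},{"jaw":0.9,"xyz":[0,0,4.5],"spin":0},{"jaw":0.9,"xyz":[0,0,5.5],"spin":0},{"jaw":0.9,"xyz":[0,0,5.5],"spin":0}]'>/dev/null; python3 d.py; python3 -m creep '[{"jaw":0.9,"xyz":[0,0,1],"spin":0},{"jaw":0.9,"xyz":[0,0,1],"spin":0}]'>/dev/null; python3 d.py
```

```text
t 58.1 tcp [646.   94.1 118.9] ydir 8.5 w 0.408 grip 45.5 F [ 0.6  0.1 -3.7]
t 58.35 tcp [646.3  94.1 118.4] ydir 8.6 w 0.407 grip 45.8 F [-0.2 -0.2  0.2]
```

Contact. I release and retreat clear of the scene towards the start side.

```bash
python3 -m creep '[{"jaw":0.9,"xyz":[0,0,0.2],"spin":0},{"jaw":0.45,"xyz":[0,0,0.2],"spin":0},{"jaw":0.3,"xyz":[0,0,0],"spin":0},{"jaw":0.2,"xyz":[0,0,0],"spin":0},{"jaw":0.2,"xyz":[0,0,-15],"spin":0},{"jaw":0.2,"xyz":[0,0,-45],"spin":0},{"jaw":0.2,"xyz":[0,0,-85],"spin":0},{"jaw":0.2,"xyz":[0,0,-110],"spin":0}]'>/dev/null; python3 -m creep '[{"jaw":0.2,"xyz":[30,30,0],"spin":0},{"jaw":0.2,"xyz":[65,65,0],"spin":0},{"jaw":0.2,"xyz":[100,100,0],"spin":0},{"jaw":0.2,"xyz":[135,135,0],"spin":0},{"jaw":0.2,"xyz":[170,170,0],"spin":0},{"jaw":0.2,"xyz":[205,205,0],"spin":0},{"jaw":0.2,"xyz":[240,240,0],"spin":0},{"jaw":0.2,"xyz":[270,270,0],"spin":0},{"jaw":0.2,"xyz":[290,290,0],"spin":0},{"jaw":0.2,"xyz":[290,290,0],"spin":0}]'>/dev/null; python3 d.py
python3 - <<'E'
from fitall import *
fitall({"coaster":(.454,-.310,0,0),"jar":(.454,-.310,0,.005),"shaker":(.646,.094,0,.01),"decanter":(.577,.032,0,.01),"bitters":(.64,-.034,0,.01)})
f=grab_frame("scene"); save({"image":cv2.resize(f["image"][110:350,170:490],(800,600))},"end")
E
```

```text
t 60.6 tcp [400.1 427.1 229.2] ydir 8.2 w 0.797 grip 0.0 F [0.9 1.  0.2]
coaster ('scene', 'top') [ 0.4546 -0.3091  0.      0.1574]
coaster ('scene',) [ 0.4524 -0.3114  0.      0.061 ]
coaster ('top',) [ 0.4555 -0.3083  0.      0.0398]
jar ('scene', 'top') [ 0.4561 -0.3089  0.      0.2064]
jar ('scene',) [ 0.454  -0.3118  0.      0.0603]
jar ('top',) [ 0.4552 -0.3074  0.      0.0771]
shaker ('scene', 'top') [0.6449 0.0932 0.     0.1311]
shaker ('scene',) [0.6438 0.0919 0.     0.0518]
shaker ('top',) [0.6454 0.0943 0.     0.0489]
decanter ('scene', 'top') [0.5755 0.0325 0.3505 0.138 ]
decanter ('scene',) [0.5764 0.0317 4.7962 0.0619]
decanter ('top',) [0.5754 0.0331 0.265  0.0589]
bitters ('scene', 'top') [ 0.6378 -0.0366  0.      0.2124]
bitters ('scene',) [ 0.638  -0.0383  0.      0.0862]
bitters ('top',) [ 0.6365 -0.0355  0.      0.1051]
```

View pics/end.png

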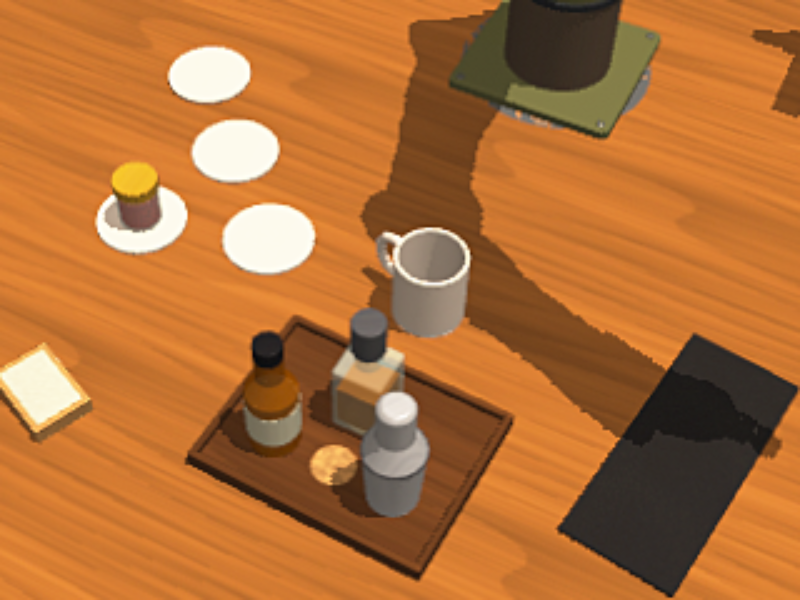

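The jar is centred on the far coaster (140,200). The bitters (272,410), decanter (368,375) and shaker (395,455) are upright on their discs, within about 3 mm. The mug and cards look untouched, so I hand in.

```bash
python3 -c "
from workcell import workorder; print(workorder.close_job())"
```

```text
the job is handed in; nothing more can be done
None
```

Job handed in at about 61 s: the jar is centred on the farthest coaster, and the shaker, decanter and bitters are back upright within about 3 mm of their cork discs; the mug and cards look undisturbed in the final picture.

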